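# Rake a dropped washer out from under the tackle cabinet

## Task

The brass washer of the cabinet knob has dropped and slid under the tackle cabinet. Take the flat probe from its cork rest, slide its foot in under the cabinet behind the washer and, with the foot sliding lightly on the bench, drag the washer out well clear into the open in front of the cabinet; then set the probe back standing on its rest and let go. Keep the probe's grip upright in your fingers and press only very lightly on the bench and the cabinet (a new surface, easily dented), do not touch the washer with the fingers, and leave the lures, the pliers and the reel cap alone.

Things in the scene. Friction and masses are not known exactly. Their poses are not given: they have to be found in the camera images.
- probe: Loose flat raking probe, 270 g. Grip: upright black nylon block 44 (x) x 20 (y) x 56 mm tall; origin at the centre of its underside, z up, +x along the blade. Pinch its two sides 20 mm apart, 10 mm or more above the underside. A steel blade, 14 mm wide, 2.5 mm thick, leaves the front face 3 mm above the underside, runs 150 mm ahead to a T foot and is bent downward.
- probe_reach (a point): Point fixed to the probe's grip, 172 mm ahead of its origin, level with its underside; the T foot's bar (60 mm along y, 6 along x, 5 thick, an ear at each end 6 mm back towards the grip) is below it. The blade's bend differs each time and is not measured: the foot's underside is 5 to 22 mm lower than this point. Find it by touch.
- rest: Fixed flat cork block 50 x 50 mm, 34 mm tall, on the bench, to the right or the left of the cabinet's front; origin at the centre of its underside. The probe's grip stands on its top at the start, the blade hanging free beyond it, and must stand there again at the end.
- washer: Loose flat brass washer, 28 mm outside, 12 mm hole, 3 mm thick, 13 g, lying flat on the bench under the cabinet, 20 to 65 mm behind the plane of the front face and within 70 mm of the cabinet's middle. Origin at the centre of its underside.
- cabinet: Fixed grey steel tackle cabinet, 160 deep (x), 320 wide (y), 156 mm tall, on two 14 mm wide skids along its ends that leave a gap 36 mm high and 286 mm wide beneath, open front and back, otherwise empty. Origin central at bench level; the front face (x = -80 mm) looks to the robot, with a brass knob 26 mm across, standing 22 mm out, at y = 110, z = 100 mm.
- bench: The fixed pale ash bench top, flat, its surface at z = 0, also under the cabinet; newly planed, so easily dented. A foot pressed on it by a firmly held probe is stiff, about 4 N per mm; the blade does not spring, but pinched with only 20 N the grip starts to turn in the fingers at 3 to 4 N on the foot.
- pliers: Loose titanium long-nose pliers, 165 mm long, lying flat on the bench beside the work, on the side where the rest is not. Leave alone.
- reel_cap: Loose black nylon reel cap, a disc 52 mm across and 22 mm tall on the bench, to the left of the work. Leave alone.
- lure_a: Loose rubber shad lure, 90 mm long, lying on the cabinet's top. Leave alone.
- lure_b: The second such lure, also on the cabinet's top. Leave alone.
Things that resemble listed ones, but are neither listed nor needed, are in the scene too. What is shaped like the probe but turquoise is not meant. Of the things that look like the rest, the smaller one is meant.

How it is judged:
On the way, in this order (a step that is already met when the one before it is completed fails the run):
1. the probe has been taken away from its rest (horizontal distance between probe and rest above 0.06 m), for 0.1 s.
2. the washer lies on the bench out in front of the cabinet (x of washer in the frame of cabinet below -0.1 m and height (world z) of washer below 0.006 m), for 0.2 s.
At the end, for the whole second after the job is handed in: The washer lies flat and still on the bench in front of the cabinet, its centre 20 to 170 mm out from the plane of the front face, and the probe stands still and upright (within 0.1 rad) on the cork rest, within 20 mm of its middle (all of step 2 and x of washer in the frame of cabinet above -0.25 m and linear speed of each of washer, probe below 0.01 m/s and horizontal distance between probe and rest below 0.02 m and height (world z) of probe between 0.03 and 0.038 m and angle between probe's own z axis and vertical below 0.1 rad); the robot touches nothing.
It fails at once if the probe pressed on the bench with more than 5 N (contact force between probe and bench above 5 N).
It fails at once if the probe pressed on the cabinet with more than 8 N (contact force between probe and cabinet above 8 N).
It fails at once if away from its rest, the probe's grip tipped more than 0.05 rad from upright (angle between probe's own z axis and vertical above 0.05 rad and horizontal distance between probe and rest above 0.06 m).
It fails at once if the fingers touched the washer (contact force between the fingers and washer above 0.3 N).
It fails at once if a bystander was moved by more than 15 mm (distance of any of pliers, reel_cap, lure_a, lure_b from where it was at the start of the episode above 0.015 m).
It also fails if it takes over 70 s, if anything falls off the work surface, if the arm or the gripper's body presses on something with over 40 N, if the wrist force passes 120 N, or if a joint passes its speed limit or range.

## Robot

A 6-joint arm with a two-finger parallel gripper is mounted at the origin on the work surface. World frame = base frame: x ahead of the robot, y to its left, z up, the work surface at z = 0. Lengths are in m, angles in rad, forces in N, time in s.
With the tool pointing down it reaches from about 0.325 to 0.85 m from the base axis. Payload 4.4 kg.
Tool frame: the origin (TCP) lies at the centre of the arm's flange, where the gripper is bolted on; the fingertips stand 199 mm ahead of it and the grasp point (between the pads) lies 180 mm ahead of it; z points along the fingers, y is the direction in which the jaws open and shut (so a half turn about z gives the same grasp; the last joint's range is limited). The gripper opens to 94 mm and grips with 3 to 60 N. Pads are 16 mm wide; open, the fingers measure 119 mm over their backs; the gripper's body (75 mm by 177 mm) begins 78 mm behind the grasp point.
Start: joints at [-1.375, 0.207, 1.542, -0, 1.393, -0.15], TCP at [0.195, -0.541, 0.405] pointing down, gripper open.
Joint ranges: [-2.73, 2.73], [-0.86, 2.22], [0.23, 2.46], [-1.11, 4.25], [0.08, 2.63], [-2.82, 2.82]. Speed limits (rad/s): [2.79, 2.79, 3.14, 3.14, 3.14, 3.14].

## Interface

Orientations are given as [roll, pitch, yaw] about the fixed x, y, z axes, in that order (R = Rz(yaw) Ry(pitch) Rx(roll)).
In Python, from workcell import ctrl, cams gives the robot as it stands.
- The arm moves only by the tool servo_tool, never from a script. Its argument "targets" is a list of rows, each a list of 5 numbers: the shift along the tool's x, y, z in units of 30 mm (1.0 is 30 mm), then the turn about the tool's z in units of 5 degrees (1.0 is 5 degrees), then the gripper command: -1 is fully open, 1 is shut, values between are in proportion. In form: [[dx, dy, dz, twist, grip], ...]. A call has 1 to 20 rows; each row shifts and turns the pose as measured when the row begins, along the tool's axes as they then stand; what a row does not reach is not made up. A row lasts 1/8 s, in which the tool goes at most 62.5 mm and 10.7 degrees, less where a joint would pass 70% of its speed; a pose out of reach is approached as far as the arm can. A call with a number of a shift or a turn outside -1 to 1 is refused whole. A call with a gripper value outside its range is refused whole. The fingers move at their own pace and stop on an object; "squeeze" is the grip in N (left out, the last holds). Time passes only in rows, so rows that do not move let the fingers close. It gives the time, the measured TCP pose, the force and the opening at its end, in the units of the state.
- ctrl.get_state(): the state, without advancing time (a new reading comes with each control period).
- cams.read_camera(name): name is "scene" or "top"; returns a dict with "image" (480x640x3 uint8, red, green, blue), "fx", "fy", "cx", "cy" (pixels), "R" (3x3) and "t" (3): a world point X has camera coordinates R X + t. Camera axes: x right, y down, z forward; pixel columns grow to the right and rows downward; lengths in m; the calibration is good to about 2 mm. A picture is of the moment at which its call begins. There is no depth.
- ctrl.hand_in(): hands the job in, once; it reports no verdict.
The state is a dict: "time": time; "qpos": joint angles; "joint_velocities": joint speeds; "tau": joint torques, N m; "eef_pos": TCP position; "eef_rot": TCP orientation; "wrist_force": force on the tool from outside, world axes, zero at the start; "torque": the same for the moment, N m; "opening": finger opening in m.
Only numpy, scipy, OpenCV 4.12 (cv2) and the standard library are available. Lean on these libraries where they do the work, as an engineer would, in place of code of your own. Each camera call takes 0.05 s, during which the arm holds its last target. There are 200 camera calls.

## Working session

There is one attempt and no reset: what is moved stays moved. The work goes in short steps, Python scripts to look and compute and a tool call to move; the robot and the scene stay as the last step left them, time stands still between calls to the robot, and variables do not carry over. Pictures are saved under pics/ and viewed, about 8 in all and at most 12, crops included, and the job is handed in when it is done.

Besides the shell and the picture viewer there is one more tool, called after "Call:" by a JSON object that holds its "method" and its "body", one argument or row to a line. servo_tool: Moves the arm, as the interface text tells. Shifts and turns lie within -1 to 1; 1 stands for 30 mm of shift or 5 degrees of turn. Its arguments: {"type":"object","properties":{"targets":{"type":"array","items":{"type":"array","items":{"type":"number"}}},"squeeze":{"type":"number"}},"required":["targets"]}

```bash
ls; mkdir -p pics
python3 - <<'E'
from workcell import ctrl,cams
import cv2,numpy as np
for n in ["scene","top"]:
    c=cams.read_camera(n); cv2.imwrite(f"pics/{n}0.png",c["image"][:,:,::-1]); print(n,c["fx"],c["cx"],c["cy"],np.round(c["R"],3).tolist(),np.round(c["t"],3), -c["R"].T@c["t"])
s=ctrl.get_state();print(s)
E
```

```text
pics
scene 493.31632405890474 315.0491201765129 236.74428418106683 [[-0.475, 0.88, 0.01], [0.708, 0.389, -0.59], [-0.523, -0.273, -0.808]] [ 0.179 -0.26   1.331] [0.96480012 0.30656392 0.9204001 ]
top 438.9289798345567 325.12120071166873 245.28475058235148 [[0.009, -1.0, 0.014], [-0.987, -0.012, -0.16], [0.16, -0.012, -0.987]] [0.052 0.45  1.209] [0.25015948 0.07175317 1.26419444]
{'time': 0.1, 'qpos': array([-1.37449551e+00,  2.07346749e-01,  1.54280560e+00, -3.72692915e-05,
        1.39351602e+00, -1.50481999e-01]), 'joint_velocities': array([ 0.00023835, -0.0014345 , -0.00283992, -0.001271  ,  0.00065759,
       -0.0004297 ]), 'tau': array([-7.20274948e-04, -3.71870792e+01, -2.82292682e+01,  7.00465031e-02,
        3.11906787e-02, -4.95807308e-05]), 'eef_pos': array([ 0.19535687, -0.5404474 ,  0.40360232]), 'eef_rot': array([-3.13953490e+00, -2.74923202e-04,  3.46789145e-01]), 'wrist_force': array([-0.15807199, -0.30496528, -0.98798321]), 'torque': array([-0.04060935, -0.01899893, -0.05053337]), 'opening': 0.09412600881479774}
```

View pics/scene0.png

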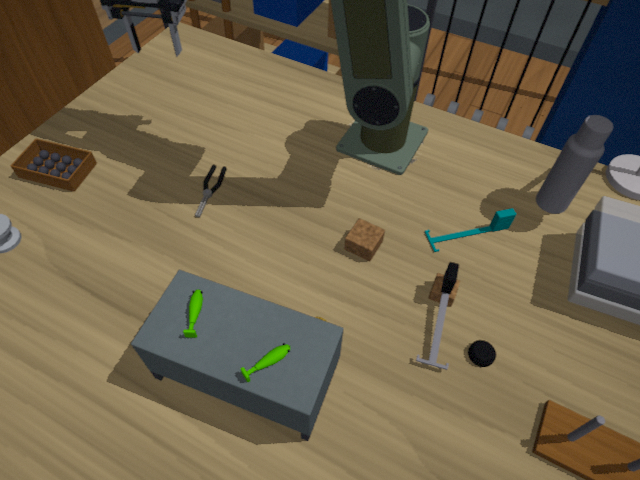

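View pics/top0.png

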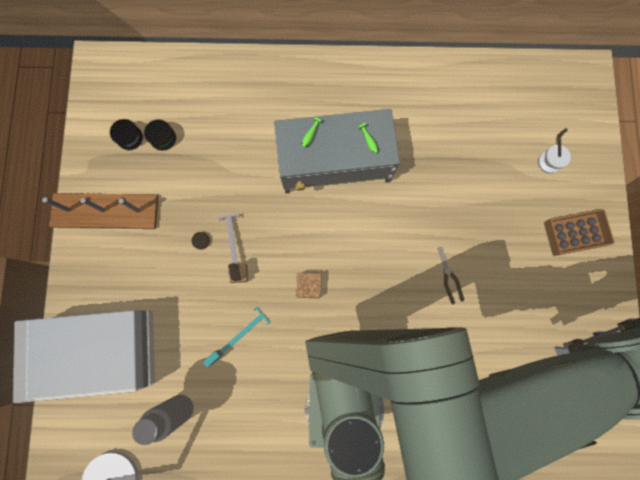

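Candidates in the top view:
- **Probe:** the black-gripped one at (237,270) matches. The turquoise one at (237,340) is a decoy.
- **Rest:** the cork under the black grip at (238,272) matches. The larger cork at (309,285) is a decoy.

I'll check both in close crops. The washer is hidden under the cabinet.

Run:
```python
import cv2
a=cv2.imread("pics/top0.png")[100:300,190:410]; cv2.imwrite("pics/topc.png",cv2.resize(a,None,fx=3,fy=3,interpolation=2))
a=cv2.imread("pics/scene0.png")[200:440,130:510]; cv2.imwrite("pics/scenec.png",cv2.resize(a,None,fx=2,fy=2,interpolation=2))
```

```text
(no output)
```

View pics/topc.png

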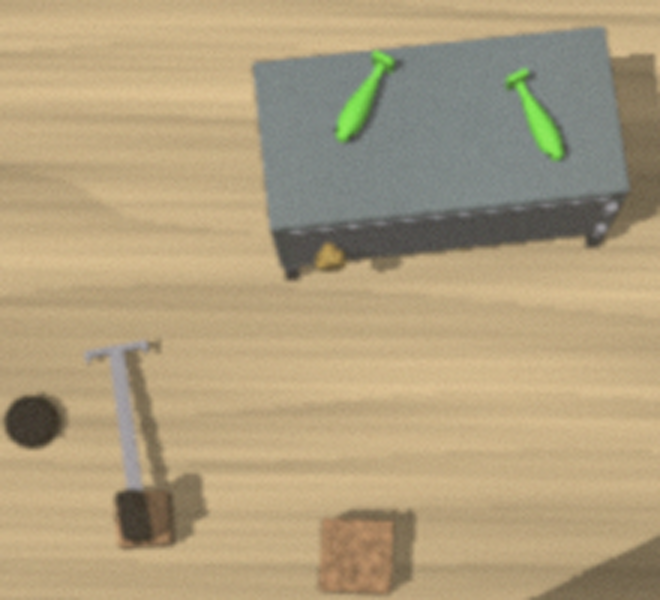

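View pics/scenec.png

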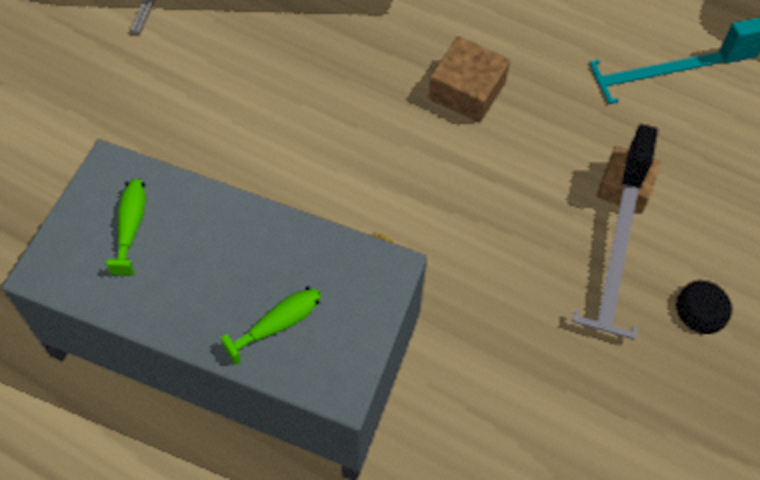

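The crops confirm it: black-gripped probe on the small cork (top crop grip at (134,515), foot bar at (123,350)), and the larger cork at (357,555). Cabinet top corners are (255,63), (605,28), (627,190) and (273,230).

```bash
cat > h.py <<'E'
import numpy as np
from workcell import ctrl,cams
from scipy.optimize import least_squares
CAM=None
def cam():
    global CAM
    if CAM is None: CAM={n:cams.read_camera(n) for n in("top","scene")}
    return CAM
def proj(n,X):
    c=cam()[n]; p=np.asarray(X)@np.array(c["R"]).T+c["t"]
    return np.c_[c["fx"]*p[:,0]/p[:,2]+c["cx"],c["fy"]*p[:,1]/p[:,2]+c["cy"]]
def world(x,y,yaw,P):
    P=np.array(P,float);c,s=np.cos(yaw),np.sin(yaw)
    return np.c_[x+c*P[:,0]-s*P[:,1],y+s*P[:,0]+c*P[:,1],P[:,2]]
def ray(n,uv,z):
    c=cam()[n];R=np.array(c["R"]);d=R.T@np.array([(uv[0]-c["cx"])/c["fx"],(uv[1]-c["cy"])/c["fy"],1]);o=-R.T@c["t"]
    return o+d*(z-o[2])/d[2]
T=lambda L:np.array(L)/3+[190,100]
S=lambda L:np.array(L)/2+[130,200]
E
python3 - <<'E'
from h import *
C=[[80,160,156],[80,-160,156],[-80,-160,156],[-80,160,156]];C=np.array(C)/1e3
tp=T([(255,63),(605,28),(627,190),(273,230)]);sp=S([(360,430),(5,288),(100,140),(427,257)])
f=lambda p:np.r_[(proj("top",world(*p,C))-tp).ravel(),(proj("scene",world(*p,C))-sp).ravel()]
r=least_squares(f,[.6,.05,.1]);print("cab",r.x,np.round(r.fun,1))
def g(p):
    P=np.array([[.172,0,-p[3]+.003],[.022,0,.005]]);P[:,2]+=.034
    W=world(*p[:3],P)
    return np.r_[(proj("top",W)-T([(123,350),(134,490)])).ravel(),(proj("scene",W)-S([(605,327),(631,187)])).ravel()]
q=least_squares(g,[.25,.3,0,.012]);print("probe",q.x,np.round(q.fun,1))
G=[[sx*.022,sy*.01,z] for z in(.034,.09) for sx in(1,-1) for sy in(1,-1)]
W=world(*q.x[:3],G);print((proj("top",W)-[190,100])*3);print((proj("scene",W)-[130,200])*2)
print("rest", ray("top",T([145,518]),.034), [ray("top",T([u]) [0],.034) for u in((118,547),(118,492),(165,547))], [ray("scene",S([u])[0],.034) for u in((612,147),(657,180),(598,193),(643,205))])
E
```

```text
cab [0.71006077 0.032835   0.12407895] [-2.3 -1.4 -0.8 -1.8  0.2  0.6 -2.5  0.  -0.1  0.9 -2.9 -0.5 -0.5 -2.6
  1.2 -2.4]
probe [0.3687173  0.30607259 0.19072875 0.022218  ] [-2.8 -1.2 -0.4  1.7 -1.8  0.5 -0.2 -0.9]
[[123.25313338 497.49991907]
 [144.43489509 493.70622261]
 [130.20145997 543.72768652]
 [151.49617848 539.8808785 ]
 [110.89456709 490.36470187]
 [133.07834619 486.39828335]
 [118.09879456 538.73248425]
 [140.40650554 534.70789179]]
[[639.1337624  190.1450362 ]
 [619.73053135 184.94832361]
 [645.21730023 155.21429346]
 [626.25740345 150.25463054]
 [652.29729155 161.95643006]
 [631.94524983 156.61563369]
 [658.32837233 126.14056877]
 [638.46363208 121.05416917]]
rest [0.36939285 0.29896013 0.034     ] [array([0.34205691, 0.32291617, 0.034     ]), array([0.39354877, 0.32519643, 0.034     ]), array([0.34251456, 0.27927273, 0.034     ])] [array([0.35243992, 0.27743763, 0.034     ]), array([0.36806117, 0.33234074, 0.034     ]), array([0.41192599, 0.28407546, 0.034     ]), array([0.40301355, 0.32926585, 0.034     ])]
```

Call:
{"method": "servo_tool", "body": {
  "targets": [
    [0,0,0,0.93,-1],
    [0,0,0,0.93,-1],
    [0.97,-0.67,0,0,-1],
    [0.97,-0.67,0,0,-1],
    [0.97,-0.67,0,0,-1],
    [0.97,-0.67,0,0,-1],
    [0.97,-0.67,0,0,-1],
    [0.97,-0.67,0,0,-1],
    [0.97,-0.67,0,0,-1],
    [0.97,-0.67,0,0,-1],
    [0.13,-0.97,0,0,-1],
    [0.13,-0.97,0,0,-1],
    [0.13,-0.97,0,0,-1],
    [0.13,-0.97,0,0,-1],
    [0.13,-0.97,0,0,-1],
    [0.13,-0.97,0,0,-1],
    [0.13,-0.97,0,0,-1],
    [0.13,-0.97,0,0,-1],
    [0.13,-0.97,0,0,-1],
    [0.13,-0.97,0,0,-1]
  ]
}}

```text
time: 2.7
eef_pos: [0.3872, -0.0325, 0.402]
eef_rot: [-3.134, 0.001, 0.174]
wrist_force: [-0.8, -0.2, 0.2]
opening: 0.0936
```

Call:
{"method": "servo_tool", "body": {
  "targets": [
    [0.11,-0.95,0,-0.12,-1],
    [0.11,-0.95,0,0,-1],
    [0.11,-0.95,0,0,-1],
    [0.11,-0.95,0,0,-1],
    [0.11,-0.95,0,0,-1],
    [0.11,-0.95,0,0,-1],
    [0.11,-0.95,0,0,-1],
    [0.11,-0.95,0,0,-1],
    [0.11,-0.95,0,0,-1],
    [0.11,-0.95,0,0,-1],
    [0.11,-0.95,0,0,-1],
    [0.11,-0.95,0,0,-1],
    [0,0,0.9,0,-1],
    [0,0,0.9,0,-1],
    [0,0,0.9,0,-1],
    [0,0,0,0,-1]
  ]
}}

```text
time: 4.7
eef_pos: [0.3589, 0.3254, 0.3207]
eef_rot: [-3.134, 0.0, 0.19]
wrist_force: [-0.3, 1.4, -0.3]
opening: 0.0939
```

Run:
```python
import cv2
from h import *
s=ctrl.get_state();print(s["time"],s["eef_pos"],s["eef_rot"],s["wrist_force"])
c=cam(); o=[]
a=c["top"]["image"][200:310,180:310,::-1]; b=c["scene"]["image"][220:400,390:510,::-1]
a=cv2.resize(a,None,fx=3.2,fy=3.2,interpolation=2);b=cv2.resize(b,(360,540),interpolation=2)
m=np.zeros((540,416+360,3),np.uint8);m[:352,:416]=a;m[:,416:]=b;cv2.imwrite("pics/p1.png",m)
```

```text
4.7 [0.35894856 0.32541405 0.32071611] [-3.13415044e+00  1.42334328e-04  1.89601895e-01] [-0.32325623  1.42346733 -0.31821742]
```

View pics/p1.png

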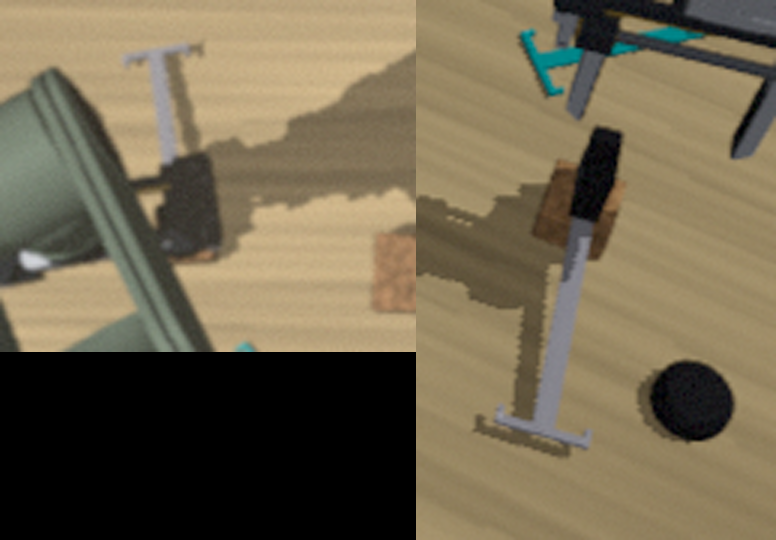

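Call:
{"method": "servo_tool", "body": {
  "targets": [
    [0.2,0.73,0,0.0,-1],
    [0,0,0,0,-1],
    [0,0,0,0,-1]
  ]
}}

```text
time: 5.18
eef_pos: [0.3718, 0.3066, 0.3277]
eef_rot: [-3.129, -0.013, 0.189]
wrist_force: [0.8, -1.0, -1.2]
opening: 0.0942
```

Call:
{"method": "servo_tool", "body": {
  "targets": [
    [0,0,0,0,-1],
    [0,0,0,0,-1]
  ]
}}

```text
time: 5.42
eef_pos: [0.3717, 0.3074, 0.3287]
eef_rot: [-3.128, -0.015, 0.19]
wrist_force: [0.4, 0.1, 0.3]
opening: 0.0941
```

Call:
{"method": "servo_tool", "body": {
  "targets": [
    [0,0,0,0,-1],
    [0,0,0,0,-1]
  ]
}}

```text
time: 5.68
eef_pos: [0.3715, 0.3077, 0.3287]
eef_rot: [-3.128, -0.015, 0.191]
wrist_force: [0.4, 0.4, -0.3]
opening: 0.0942
```

Call:
{"method": "servo_tool", "body": {
  "targets": [
    [-0.2,0.18,0.3,0,-1],
    [0,0,0.8,0,-1],
    [0,0,0.8,0,-1],
    [0,0,0.5,0,-1],
    [0,0,0,0,-1],
    [0,0,0,0,-1],
    [0,0,0,0,-1]
  ]
}}

```text
time: 6.55
eef_pos: [0.3662, 0.301, 0.2536]
eef_rot: [-3.128, -0.014, 0.191]
wrist_force: [-0.6, 0.3, 0.3]
opening: 0.0938
```

Call:
{"method": "servo_tool", "body": {
  "targets": [
    [0,0,0.28,0,-1],
    [0,0,0,0,-1],
    [0,0,0,0,-1]
  ]
}}

```text
time: 6.92
eef_pos: [0.3669, 0.3015, 0.2459]
eef_rot: [-3.127, -0.017, 0.191]
wrist_force: [-0.0, -0.4, 0.5]
opening: 0.0938
```

Run:
```python
import cv2
from h import *
s=ctrl.get_state();print(s["time"],s["eef_pos"],s["eef_rot"],s["wrist_force"])
c=cam(); b=c["scene"]["image"][180:380,380:520,::-1]
cv2.imwrite("pics/p2.png",cv2.resize(b,None,fx=3,fy=3,interpolation=2))
```

```text
6.925 [0.36691543 0.30154577 0.24593113] [-3.12719125 -0.01703636  0.19068355] [-0.01612661 -0.42450605  0.50189651]
```

View pics/p2.png

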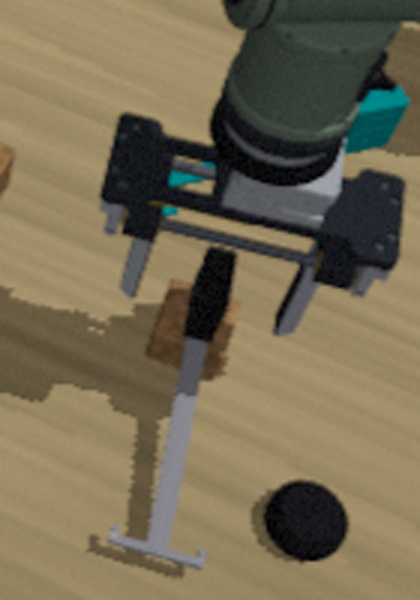

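The fingers straddle the grip: tips at (132,290) and (282,330), midpoint on the grip at (207,310). Closing now.

Call:
{"method": "servo_tool", "body": {
  "targets": [
    [0,0,0,0,-0.3],
    [0,0,0,0,0.2],
    [0,0,0,0,1],
    [0,0,0,0,1],
    [0,0,0,0,1],
    [0,0,0,0,1],
    [0,0,0,0,1]
  ],
  "squeeze": 25
}}

```text
time: 7.9
eef_pos: [0.3669, 0.3015, 0.2461]
eef_rot: [-3.127, -0.017, 0.191]
wrist_force: [-0.2, -0.3, -0.4]
opening: 0.0277
```

Call:
{"method": "servo_tool", "body": {
  "targets": [
    [0,0,0,0,1],
    [0,0,0,0,1],
    [0,0,0,0,1],
    [0,0,0,0,1]
  ]
}}

```text
time: 8.4
eef_pos: [0.3669, 0.3015, 0.2461]
eef_rot: [-3.127, -0.017, 0.191]
wrist_force: [-0.7, 0.3, 0.6]
opening: 0.0197
```

Call:
{"method": "servo_tool", "body": {
  "targets": [
    [0,0,-0.3,0,1],
    [0,0,-0.6,0,1],
    [0,0,-0.6,0,1],
    [0,0.2,0,0.4,1],
    [0,0.5,0,0.37,1],
    [-0.07,0.9,0,0,1],
    [-0.07,0.9,0,0,1],
    [-0.07,0.9,0,0,1],
    [-0.07,0.9,0,0,1],
    [-0.07,0.9,0,0,1],
    [-0.07,0.9,0,0,1],
    [-0.07,0.9,0,0,1],
    [-0.07,0.9,0,0,1],
    [-0.07,0.9,0,0,1],
    [-0.07,0.7,0,0,1],
    [-0.07,0.3,0,0,1],
    [0,0,0,0,1],
    [0,0,0,0,1]
  ]
}}

```text
time: 10.65
eef_pos: [0.3676, -0.0126, 0.2768]
eef_rot: [-3.13, 0.011, 0.099]
wrist_force: [-0.5, -0.7, -2.1]
opening: 0.0199
```

Call:
{"method": "servo_tool", "body": {
  "targets": [
    [0,0,0,0,1],
    [0,0,0,0,1],
    [0,0,0,0,1]
  ]
}}

```text
time: 11.02
eef_pos: [0.3675, -0.0113, 0.2767]
eef_rot: [-3.13, 0.011, 0.102]
wrist_force: [0.4, 0.8, -3.8]
opening: 0.02
```

Call:
{"method": "servo_tool", "body": {
  "targets": [
    [0,0,0.6,-0.25,1],
    [0,0,0,0,1],
    [0,0,0,0,1],
    [0,0,0,0,1]
  ]
}}

```text
time: 11.52
eef_pos: [0.3682, -0.0108, 0.2598]
eef_rot: [-3.13, 0.009, 0.125]
wrist_force: [0.4, 0.8, -2.3]
opening: 0.0196
```

Call:
{"method": "servo_tool", "body": {
  "targets": [
    [0,0,0.27,0,1],
    [0,0,0,0,1],
    [0,0,0,0,1]
  ]
}}

```text
time: 11.9
eef_pos: [0.3684, -0.0108, 0.2518]
eef_rot: [-3.131, 0.007, 0.125]
wrist_force: [-0.5, -0.3, -1.8]
opening: 0.0197
```

Run:
```python
import cv2
from h import *
s=ctrl.get_state();print(s["time"],s["eef_pos"],s["eef_rot"],s["wrist_force"])
c=cam()
p=s["eef_pos"];W=world(p[0],p[1],s["eef_rot"][2],[[.172,0,z] for z in(.0,.01,.02,.03)])
pt,ps=proj("top",W),proj("scene",W);print(pt,ps)
b=c["scene"]["image"][220:360,260:420,::-1];a=c["top"]["image"][160:300,260:420,::-1]
m=np.hstack([cv2.resize(q,None,fx=4 if i else 1,fy=4 if i else 1,interpolation=2) for i,q in((1,b),)])
cv2.imwrite("pics/p3.png",m);cv2.imwrite("pics/p3t.png",cv2.resize(a,None,fx=4,fy=4,interpolation=2))
```

```text
11.9 [ 0.3684402  -0.01081384  0.25177187] [-3.13090185  0.00707415  0.12479923] [-0.48305    -0.26440303 -1.76952251]
[[340.76225665 217.49745755]
 [340.93029411 216.73681454]
 [341.10093298 215.96439592]
 [341.27423414 215.17992611]] [[283.06846608 296.18901056]
 [282.86949451 293.85098799]
 [282.66740394 291.47631538]
 [282.46212043 289.06412416]]
```

View pics/p3.png

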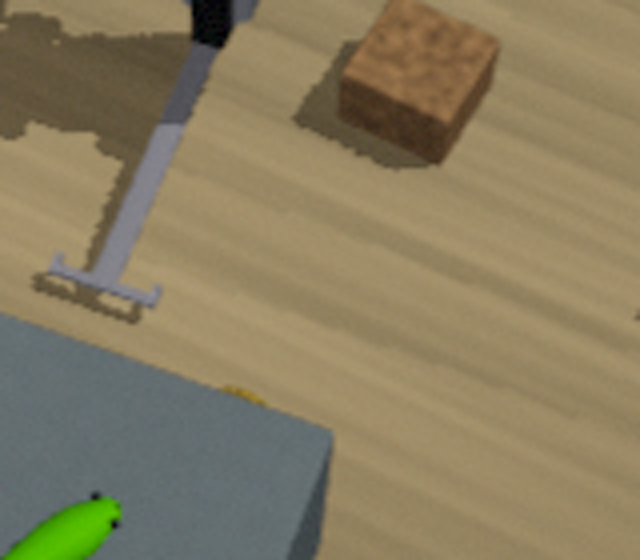

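The scene crop shows the foot bar at pixel (286,290), its shadow just beside it, so it's still a centimetre or so up. The path in front of the cabinet is clear.

Call:
{"method": "servo_tool", "body": {
  "targets": [
    [0,0,0.27,0,1],
    [0,0,0,0,1],
    [0,0,0,0,1]
  ]
}}

```text
time: 12.38
eef_pos: [0.3683, -0.0107, 0.243]
eef_rot: [-3.131, 0.007, 0.125]
wrist_force: [-0.1, -0.1, -2.4]
opening: 0.0199
```

Call:
{"method": "servo_tool", "body": {
  "targets": [
    [0,0,0.04,0,1],
    [0,0,0,0,1]
  ]
}}

```text
time: 12.62
eef_pos: [0.3683, -0.0107, 0.2418]
eef_rot: [-3.131, 0.007, 0.125]
wrist_force: [-0.9, 0.0, -2.7]
opening: 0.0197
```

Call:
{"method": "servo_tool", "body": {
  "targets": [
    [0,0,0.04,0,1],
    [0,0,0,0,1]
  ]
}}

```text
time: 12.88
eef_pos: [0.3683, -0.0107, 0.2406]
eef_rot: [-3.131, 0.007, 0.125]
wrist_force: [0.1, -0.7, -2.0]
opening: 0.02
```

Call:
{"method": "servo_tool", "body": {
  "targets": [
    [0,0,0.04,0,1],
    [0,0,0,0,1]
  ]
}}

```text
time: 13.12
eef_pos: [0.3684, -0.0107, 0.2394]
eef_rot: [-3.131, 0.007, 0.125]
wrist_force: [-0.1, -1.1, -2.6]
opening: 0.0199
```

```bash
cat > st.py <<'E'
from workcell import ctrl
s=ctrl.get_state();print(s["time"],s["eef_pos"].round(4),s["eef_rot"].round(4),s["wrist_force"].round(1),s["torque"].round(3))
E
python3 st.py
```

```text
13.125 [ 0.3684 -0.0107  0.2394] [-3.131   0.0069  0.1247] [-0.1 -1.1 -2.6] [ 0.014  0.032 -0.001]
```

Call:
{"method": "servo_tool", "body": {
  "targets": [
    [0,0,0.035,0,1],
    [0,0,0,0,1]
  ]
}}

```text
time: 13.38
eef_pos: [0.3684, -0.0107, 0.2383]
eef_rot: [-3.131, 0.007, 0.125]
wrist_force: [0.3, -0.6, -1.8]
opening: 0.0197
```

```bash
python3 st.py
```

```text
13.375 [ 0.3684 -0.0107  0.2383] [-3.131   0.0069  0.1248] [ 0.3 -0.6 -1.8] [0.033 0.106 0.001]
```

Call:
{"method": "servo_tool", "body": {
  "targets": [
    [0,0,0.023,0,1],
    [0,0,0,0,1]
  ]
}}

```text
time: 13.62
eef_pos: [0.3684, -0.0107, 0.2375]
eef_rot: [-3.131, 0.007, 0.125]
wrist_force: [-0.6, 0.6, -3.1]
opening: 0.0201
```

```bash
python3 st.py
```

```text
13.625 [ 0.3684 -0.0107  0.2375] [-3.131   0.0069  0.1248] [-0.6  0.6 -3.1] [ 0.005 -0.032  0.041]
```

Call:
{"method": "servo_tool", "body": {
  "targets": [
    [0,0,0.023,0,1],
    [0,0,0,0,1]
  ]
}}

```text
time: 13.88
eef_pos: [0.3684, -0.0107, 0.237]
eef_rot: [-3.131, 0.007, 0.125]
wrist_force: [-0.2, 0.8, -2.0]
opening: 0.0199
```

```bash
python3 st.py
```

```text
13.875 [ 0.3684 -0.0107  0.237 ] [-3.1311  0.0066  0.1248] [-0.2  0.8 -2. ] [0.005 0.059 0.01 ]
```

Call:
{"method": "servo_tool", "body": {
  "targets": [
    [0,0,0.023,0,1],
    [0,0,0,0,1]
  ]
}}

```text
time: 14.12
eef_pos: [0.3686, -0.0107, 0.2366]
eef_rot: [-3.131, 0.006, 0.125]
wrist_force: [-2.7, 0.0, 0.2]
opening: 0.0196
```

```bash
python3 st.py
```

```text
14.125 [ 0.3686 -0.0107  0.2366] [-3.1314  0.0062  0.1249] [-2.7  0.   0.2] [ 0.03  -0.052 -0.023]
```

Call:
{"method": "servo_tool", "body": {
  "targets": [
    [0,0,0.023,0,1],
    [0,0,0,0,1]
  ]
}}

```text
time: 14.38
eef_pos: [0.3687, -0.0108, 0.2361]
eef_rot: [-3.132, 0.006, 0.125]
wrist_force: [-1.5, 0.4, 1.1]
opening: 0.0203
```

```bash
python3 st.py
```

```text
14.375 [ 0.3687 -0.0108  0.2361] [-3.1315  0.0058  0.125 ] [-1.5  0.4  1.1] [ 0.067 -0.078  0.064]
```

Contact came at TCP z ≈ 0.237, and the last step pressed with about 3.6 N. I'll lift 8 mm and slide in, checking drift halfway.

Call:
{"method": "servo_tool", "body": {
  "targets": [
    [0,0,-0.27,0,1],
    [0,0,0,0,1],
    [0.4,0,0,0,1],
    [0.5,0,0,0,1],
    [0.5,0,0,0,1],
    [0.5,0,0,0,1],
    [0.4,0,0,0,1],
    [0,0,0,0,1]
  ]
}}

```text
time: 15.38
eef_pos: [0.4433, -0.0016, 0.2436]
eef_rot: [-3.132, 0.005, 0.125]
wrist_force: [-0.7, 1.1, -2.4]
opening: 0.0195
```

Call:
{"method": "servo_tool", "body": {
  "targets": [
    [0.4,0,0,0,1],
    [0.5,0,0,0,1],
    [0.5,0,0,0,1],
    [0.5,0,0,0,1],
    [0.5,0,0,0,1],
    [0.5,0,0,0,1],
    [0.5,0,0,0,1],
    [0.3,0,0,0,1],
    [0,0,0,0,1]
  ]
}}

```text
time: 16.5
eef_pos: [0.5618, 0.0135, 0.2421]
eef_rot: [-3.131, 0.005, 0.125]
wrist_force: [1.0, -0.9, -2.3]
opening: 0.0202
```

```bash
python3 st.py
```

```text
16.5 [0.5618 0.0135 0.2421] [-3.1314  0.005   0.1249] [ 1.  -0.9 -2.3] [-0.05   0.077  0.026]
```

Call:
{"method": "servo_tool", "body": {
  "targets": [
    [0,0,0.15,0,1],
    [0,0,0,0,1],
    [0,0,0,0,1]
  ]
}}

```text
time: 16.88
eef_pos: [0.5607, 0.0135, 0.2368]
eef_rot: [-3.131, 0.007, 0.125]
wrist_force: [0.3, -0.0, -2.7]
opening: 0.0198
```

```bash
python3 st.py
```

```text
16.875 [0.5607 0.0135 0.2368] [-3.131   0.007   0.1248] [ 0.3 -0.  -2.7] [-0.002 -0.056  0.032]
```

Call:
{"method": "servo_tool", "body": {
  "targets": [
    [-0.3,0,0,0,1],
    [-0.4,0,0,0,1],
    [-0.4,0,0,0,1],
    [-0.4,0,0,0,1]
  ]
}}

```text
time: 17.38
eef_pos: [0.5126, 0.0076, 0.2372]
eef_rot: [-3.131, 0.008, 0.125]
wrist_force: [-0.0, 0.8, -3.0]
opening: 0.0201
```

```bash
python3 st.py
```

```text
17.375 [0.5126 0.0076 0.2372] [-3.131   0.0078  0.1249] [-0.   0.8 -3. ] [-0.023  0.05  -0.01 ]
```

Call:
{"method": "servo_tool", "body": {
  "targets": [
    [-0.4,0,0,0,1],
    [-0.4,0,0,0,1],
    [-0.4,0,0,0,1],
    [-0.4,0,0,0,1],
    [-0.4,0,0,0,1]
  ]
}}

```text
time: 18.0
eef_pos: [0.4486, -0.0004, 0.238]
eef_rot: [-3.131, 0.007, 0.125]
wrist_force: [-0.2, -0.7, -3.8]
opening: 0.02
```

Call:
{"method": "servo_tool", "body": {
  "targets": [
    [-0.4,0,0,0,1],
    [-0.4,0,0,0,1],
    [-0.4,0,0,0,1],
    [-0.4,0,0,0,1],
    [-0.2,0,0,0,1],
    [0,0,0,0,1]
  ]
}}

```text
time: 18.75
eef_pos: [0.3903, -0.0076, 0.2385]
eef_rot: [-3.131, 0.007, 0.124]
wrist_force: [-0.7, -0.5, -3.0]
opening: 0.02
```

```bash
python3 st.py
python3 - <<'E'
import cv2
from h import *
c=cam()
b=c["scene"]["image"][220:360,220:380,::-1];a=c["top"]["image"][160:260,260:400,::-1]
m=np.zeros((560,800,3),np.uint8);m[:420,:480][:]=cv2.resize(b,(480,420),interpolation=2);m[:229,480:]=cv2.resize(a,(320,229),interpolation=2)
cv2.imwrite("pics/p4.png",m)
E
```

```text
18.75 [ 0.3903 -0.0076  0.2385] [-3.1314  0.0068  0.1242] [-0.7 -0.5 -3. ] [-0.001 -0.003 -0.007]
```

View pics/p4.png

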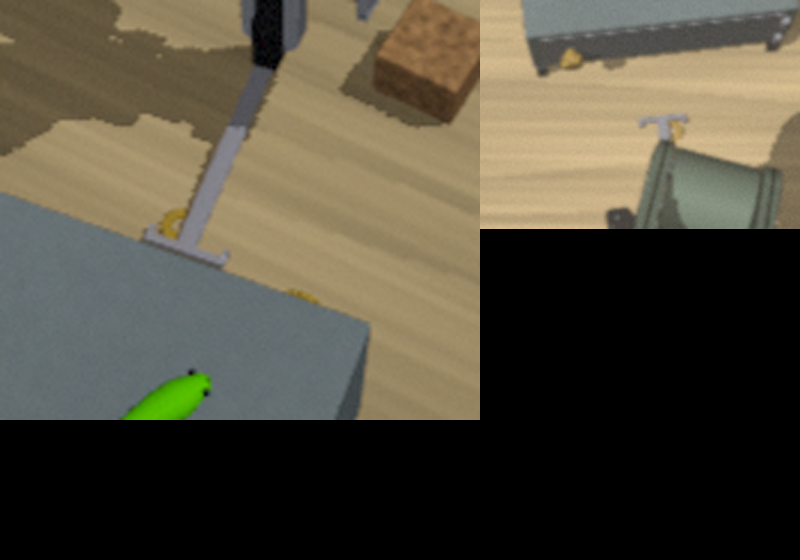

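The washer came out on the first drag. It sits by the foot bar's ear at scene pixel (277,294), about 80 mm out in front of the cabinet. Next I lift and carry the probe back.

Call:
{"method": "servo_tool", "body": {
  "targets": [
    [0,0,-0.3,0,1],
    [0,0,-0.5,0,1],
    [0,0,-0.5,0,1],
    [0,0,-0.4,0,1],
    [0,-0.3,0,0,1],
    [0.04,-0.5,0,0,1],
    [0.04,-0.65,0,0,1],
    [0.04,-0.65,0,0,1],
    [0.04,-0.65,0,0,1],
    [0.04,-0.65,0,0,1],
    [0.04,-0.65,0,0,1],
    [0.04,-0.65,0,0,1],
    [0.04,-0.65,0,0,1],
    [0.04,-0.65,0,0,1],
    [0.04,-0.65,0,0,1],
    [0.04,-0.65,0,0,1],
    [0,-0.4,0,0,1],
    [0,0,0,0,1],
    [0,0,0,0,1]
  ]
}}

```text
time: 21.22
eef_pos: [0.3705, 0.2352, 0.2893]
eef_rot: [-3.131, 0.019, 0.128]
wrist_force: [0.7, 0.3, -2.3]
opening: 0.0198
```

```bash
python3 st.py
python3 - <<'E'
from h import *
w=ray("scene",(172/3+220,222/3+220),.003);d=w[:2]-[.710,.0328];print(w,d@[np.cos(.124),np.sin(.124)])
E
```

```text
21.225 [0.3705 0.2352 0.2893] [-3.1306  0.019   0.1276] [ 0.7  0.3 -2.3] [0.025 0.01  0.005]
[ 0.54177464 -0.00178703  0.003     ] -0.17121150620866643
```

Call:
{"method": "servo_tool", "body": {
  "targets": [
    [0.1,-0.45,0.1,-0.2,1],
    [0.1,-0.6,0.1,-0.2,1],
    [0.1,-0.6,0.1,-0.2,1],
    [0.1,-0.45,0.1,-0.15,1],
    [0,0,0,0,1],
    [0,0,0,0,1]
  ]
}}

```text
time: 22.08
eef_pos: [0.3731, 0.304, 0.2769]
eef_rot: [-3.129, 0.018, 0.197]
wrist_force: [0.3, -0.5, -1.8]
opening: 0.0199
```

```bash
python3 st.py
python3 - <<'E'
import cv2
from h import *
c=cam()
b=c["scene"]["image"][220:360,380:520,::-1];cv2.imwrite("pics/p5.png",cv2.resize(b,None,fx=4,fy=4,interpolation=2))
E
```

```text
22.075 [0.3731 0.304  0.2769] [-3.129   0.0178  0.1967] [ 0.3 -0.5 -1.8] [-0.003  0.047 -0.007]
```

View pics/p5.png

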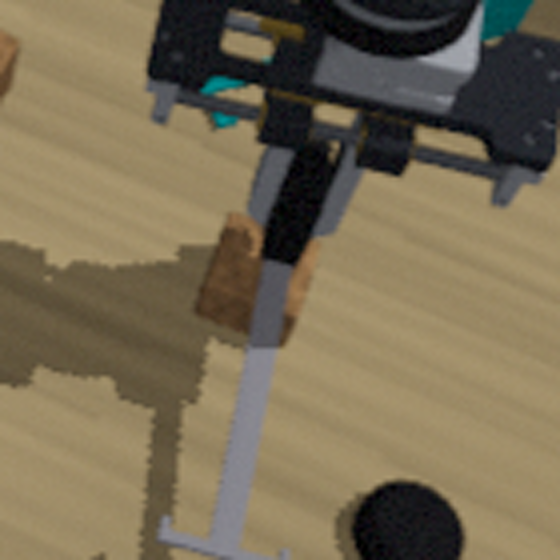

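Call:
{"method": "servo_tool", "body": {
  "targets": [
    [0,0.08,0.3,0,1],
    [0,0,0.35,0,1],
    [0,0,0.25,0,1],
    [0,0,0,0,1],
    [0,0,0,0,1]
  ]
}}

```text
time: 22.8
eef_pos: [0.373, 0.3001, 0.2476]
eef_rot: [-3.129, 0.019, 0.194]
wrist_force: [-0.0, 0.8, -2.2]
opening: 0.0198
```

Call:
{"method": "servo_tool", "body": {
  "targets": [
    [0,0,0.04,0,1],
    [0,0,0,0,1]
  ]
}}

```text
time: 23.05
eef_pos: [0.3733, 0.3003, 0.2469]
eef_rot: [-3.129, 0.018, 0.194]
wrist_force: [0.3, -0.3, -2.7]
opening: 0.0195
```

Call:
{"method": "servo_tool", "body": {
  "targets": [
    [0,0,0.04,0,1],
    [0,0,0,0,1]
  ]
}}

```text
time: 23.3
eef_pos: [0.3735, 0.3005, 0.2468]
eef_rot: [-3.129, 0.017, 0.194]
wrist_force: [1.4, 0.3, -2.2]
opening: 0.02
```

Call:
{"method": "servo_tool", "body": {
  "targets": [
    [0,0,0.03,0,1],
    [0,0,0,0,1]
  ]
}}

```text
time: 23.55
eef_pos: [0.3736, 0.3006, 0.2466]
eef_rot: [-3.129, 0.016, 0.194]
wrist_force: [-1.1, -0.8, -1.3]
opening: 0.0199
```

Call:
{"method": "servo_tool", "body": {
  "targets": [
    [0,0,0.02,0,1],
    [0,0,0,0,1],
    [0,0,0,0,1]
  ],
  "squeeze": 5
}}

```text
time: 23.92
eef_pos: [0.3736, 0.3007, 0.2465]
eef_rot: [-3.129, 0.017, 0.194]
wrist_force: [-2.1, -1.8, 1.0]
opening: 0.0204
```

Call:
{"method": "servo_tool", "body": {
  "targets": [
    [0,0,0,0,0.4],
    [0,0,0,0,0.2],
    [0,0,0,0,-0.2],
    [0,0,0,0,-0.6],
    [0,0,0,0,-0.6],
    [0,0,0,0,-0.6]
  ]
}}

```text
time: 24.68
eef_pos: [0.3744, 0.3011, 0.2465]
eef_rot: [-3.128, 0.014, 0.194]
wrist_force: [-0.1, 1.1, 0.1]
opening: 0.0735
```

Released; now rising straight up and away.

Call:
{"method": "servo_tool", "body": {
  "targets": [
    [0,0,-0.3,0,-0.6],
    [0,0,-0.6,0,-0.6],
    [0,0,-0.8,0,-0.6],
    [0,0,-0.8,0,-0.6],
    [0,0,-0.8,0,-0.6],
    [-0.3,0.7,-0.8,0,-0.6],
    [0,0.9,-0.6,0,-0.6],
    [0,0.9,0,0,-0.6],
    [0,0.9,0,0,-0.6],
    [0,0.9,0,0,-0.6],
    [0,0.9,0,0,-0.6],
    [0,0.5,0,0,-0.6],
    [0,0,0,0,-0.6],
    [0,0,0,0,-0.6]
  ]
}}

```text
time: 26.42
eef_pos: [0.4011, 0.1254, 0.3993]
eef_rot: [-3.127, 0.0, 0.196]
wrist_force: [0.6, 0.0, -0.8]
opening: 0.0752
```

```bash
python3 st.py
python3 - <<'E'
import cv2
from h import *
c=cam();cv2.imwrite("pics/s9.png",c["scene"]["image"][:,:,::-1])
b=c["scene"]["image"][200:400,240:520,::-1];a=c["top"]["image"][140:300,180:400,::-1]
m=np.zeros((600,800,3),np.uint8);m[:343,:480]=cv2.resize(b,(480,343),interpolation=2);m[:233,480:]=cv2.resize(a,(320,233),interpolation=2)
cv2.imwrite("pics/p6.png",m)
E
```

```text
26.425 [0.4011 0.1254 0.3993] [-3.1274e+00  4.0000e-04  1.9560e-01] [ 0.6  0.  -0.8] [ 0.018 -0.006  0.017]
```

View pics/p6.png

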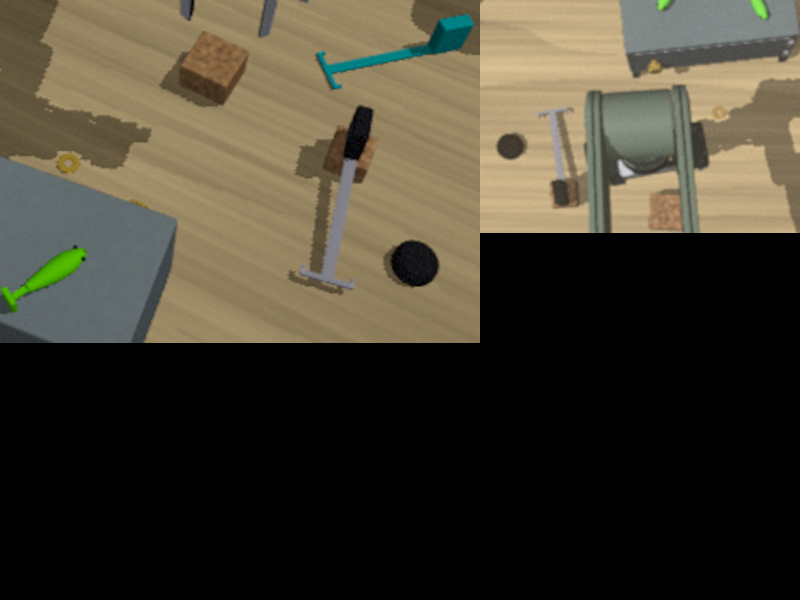

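The probe stands on the small cork: foot at scene pixel (431,362), against (432,364) at the start. The washer lies free at (280,294), and the lures and cap look unmoved. Handing in.

```bash
python3 -c "
from workcell import ctrl
print(ctrl.hand_in())"
```

```text
the job is handed in; nothing more can be done
None
```

I dragged the washer out from under the cabinet in one pass, set the probe back on the small cork rest and handed the job in at about 26 s. No verdict is reported.

**Washer:** the last picture shows it lying free on the bench. From the picture taken just after the drag I put its centre about 90 mm out from the front face, against the allowed 20 to 170 mm.

**Probe:** it stands on the rest, its foot within about 2 pixels (about 5 mm) of where it was at the start. I did not measure its final distance from the rest's middle separately. At the start the grip was about 4 mm off the middle.

**Bench force:** the foot met the bench at TCP z ≈ 0.237 m. The highest reading, during that touch, was about 3.6 N, with force noise of roughly ±1 N. The drag itself ran at about zero to 1 mm above contact.

**Tilt:** the tool's pitch drifted during the moves. By the arm's own reading the grip tipped up to about 0.036 rad while away from the rest, inside the 0.05 limit but not by much.

**Bystanders:** the reel cap and the lure in the final picture look unmoved. The pliers and the other lure were not in or not fully in that crop, so I did not check them; the probe and fingers did not pass close to either.

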